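Tap the slide carrier home in the scanner's loading hood

ROBOT

A 6-joint arm with a two-finger parallel gripper is mounted at the origin on the work surface. World frame = base frame: x ahead of the robot, y to its left, z up, the work surface at z = 0. Lengths are in m, angles in rad, forces in N, time in s.
With the tool pointing down it reaches from about 0.3 to 0.825 m from the base axis. Payload 5.4 kg.
Tool frame: the origin (TCP) lies where the fingers leave the gripper's body, on its centre line; the fingertips stand 88 mm ahead of it and the grasp point (between the pads) lies bot.tcp_to_grasp ahead of it (bot.tcp_to_grasp is the distance from the TCP to the grasp point, in m); y points along the fingers, x is the direction in which the jaws open and shut, and the axes are right-handed (so a half turn about y gives the same grasp; the last joint's range is limited). The gripper opens to 92 mm and grips with 3 to 60 N. Pads are 20 mm wide; open, the fingers measure 128 mm over their backs; the gripper's body (75 mm by 189 mm) begins 69 mm behind the grasp point.
Start: joints at [-1.418, 0.158, 1.597, -0, 1.386, -0.21], TCP at [0.204, -0.538, 0.303] pointing down, gripper open.
Joint ranges: [-2.91, 2.91], [-0.94, 2.29], [0.18, 2.7], [-1.29, 4.43], [0.17, 2.64], [-3, 3]. Speed limits (rad/s): [2.57, 2.57, 3.14, 3.14, 3.14, 3.14].

INTERFACE

Orientations are given as a unit quaternion [w, x, y, z].
In Python, from rig import bot, grab_frame gives the robot as it stands. The module is installed in compiled form; this text tells all that it offers.
- The arm moves only by the tool apply_moves, never from a script. Its argument "deltas" is a list of rows, each a list of 5 numbers: the opening, from -1 (shut) to 1 (fully open), then the shift along the world's x, y, z in mm, then the turn about the world's z in degrees. A call has 1 to 12 rows; each row is the pose to reach, as a shift and turn from the pose measured when the call began; what a row does not reach only later rows make up. A row lasts 1/8 s, in which the tool goes at most 62.5 mm and 10.7 degrees, less where a joint would pass 70% of its speed; a pose out of reach is approached as far as the arm can. A call with a gripper value outside its range is refused whole. The fingers move at their own pace and stop on an object; "squeeze" is the grip in N (left out, the last holds). Time passes only in rows, so rows that repeat a pose let the fingers close. It gives the time, the measured TCP pose, the force and the opening at its end, in the units of the state.
- bot.sense(): the state, without advancing time (a new reading comes with each control period).
- grab_frame(name): name is "scene" or "top" or "wrist"; returns a dict with "frame" (480x640x3 uint8, blue, green, red), "depth" (480x640 float32, m along the optical axis (not along the pixel's ray), 0 where there is no reading), "K" (3x3 intrinsics, pixels), "cam_to_world" (4x4, takes a point from camera to world coordinates). Camera axes: x right, y down, z forward; pixel columns grow to the right and rows downward; lengths in m; the calibration is good to about 2 mm. The wrist camera is an equidistant fisheye: a pixel r from the principal point sees the ray r / f radians off the axis. A picture is of the moment at which its call begins.
- bot.hand_in(): hands the job in, once; it reports no verdict.
The state is a dict: "clock": time; "joints": joint angles; "joint_velocities": joint speeds; "effort": joint torques, N m; "ee_pos": TCP position; "tcp_rot": TCP orientation; "contact_force": force on the tool from outside, world axes, zero at the start; "wrist_torque": the same for the moment, N m; "opening": finger opening in m.
Only numpy, scipy, OpenCV 4.12 (cv2) and the standard library are available. Lean on these libraries where they do the work, as an engineer would, in place of code of your own. Each camera call takes 0.05 s, during which the arm holds its last target.

TASK

Draw the pusher out from under the riser by its shaft, set it down and let go, then take it again by its handle. With the pusher, and never with the hand, nudge the slide carrier gently along the track into the hood, in small taps at the end, until it rests against the stop hidden inside and the telltale pin has come right out. Then set the pusher down on its flat underside on the bench, clear of the track, and leave everything else where it stands.

Things in the scene. Friction and masses are not known exactly. Their poses are not given: they have to be found in the camera images.
- pusher_handle (a point): Centre of the pusher's handle, a black ribbed block 22 mm wide (x), 70 long (y), 48 tall (z). Pusher's y axis runs from handle to tip, z up as it stands on its flat underside (this point then 24 mm above the bench). From y +35 to +157 mm runs a bare steel shaft 12 mm wide, 14 tall, its centre 17 mm above the underside.
- pusher_tip (a point): Centre of the pusher's flat front face, a steel foot 24 mm wide, 26 tall, 8 thick that reaches down to the underside; 165 mm ahead (y) of the handle's centre, 13 mm above the underside. Same axes as the pusher.
- pusher: The pusher (about 0.12 kg, balances near the handle's front end); origin under the handle's centre, on its underside. At first it stands on the bench, tip out: handle and rear half of the shaft are under the riser, only about the last 50 to 90 mm up to the tip stick out.
- riser_edge (a point): Middle of the front edge of the fixed low white riser, 260 x 260 mm, on its top, 66 mm above the bench (clear height below 58 mm). Its y axis points out of the open front, the riser lies on the -y side of this point. It carries a lamp power unit, up to 196 mm high, set back 125 mm from the edge.
- track: Loading track, fixed. Origin on the bench under the hood's mouth; y runs along the track into the hood. Open from y -170 mm to 0: floor 14 mm above the bench, side rails 48 mm apart, 8 mm above the floor. From y 0 to +200 mm a black hood, 84 mm wide, its top 60 mm above the bench, forms a tunnel 48 wide and 36 high above the floor.
- track_mouth (a point): Middle of the hood's mouth, on the track's floor (14 mm above the bench). Same axes as the track. A fixed stop hidden in the hood meets the carrier's front end somewhere between 130 and 165 mm in from the mouth; it is set differently each time.
- carrier_center (a point): Centre of the slide carrier, an aluminium block 44 mm wide (x), 60 long (y), 22 tall with two glass slides on top, loose on the track's floor in front of the hood. Its y axis points along the track to the hood, z up. When home its rear end is 70 to 105 mm inside the hood.
- carrier: The slide carrier, 0.2 to 0.35 kg; origin under its centre, on its underside. Axes as for its centre. It slides with friction of about 1 to 4 N and stays where it is left.
- telltale (a joint): Travel (m) of a thin steel pin (8 mm thick, 12 mm head) that sticks out of the hood's far end. 0 while nothing touches it; the carrier pushes it further out over its last 12 mm, so it reads 0.012 with the carrier against the stop. A very weak spring (under 0.3 N) returns it.
- jar0: White specimen jar, 42 mm wide, 58 mm tall, with a screw cap; a bystander. Origin under its centre, at bench level.
- jar1: Another such jar; a bystander. Origin under its centre, at bench level.
- jar2: Another such jar; a bystander. Origin under its centre, at bench level.
- wash: Clear bottle, 60 mm wide, 150 mm tall; a bystander. Origin under its centre, at bench level.
- dishes: Stack of two culture dishes, 94 mm wide, 35 mm tall; a bystander. Origin under its centre, at bench level.
- slidebox: Slide box 37 x 92 x 34 mm; a bystander. Origin under its centre, at bench level.
- forceps: Steel forceps, 95 mm long, lying flat; a bystander. Origin under its centre, at bench level.

How it is judged:
By the outcome, as a careful person would: the job done as asked, in the order asked, and still so for the second after the job is handed in, with the robot touching nothing.
It also fails if it takes over 69 s, if anything falls off the work surface, if the arm or the gripper's body presses on something with over 40 N, if the wrist force passes 120 N, or if a joint passes its speed limit or range.

## Working session

There is one attempt and no reset: what is moved stays moved. The work goes in short steps, Python scripts to look and compute and a tool call to move; the robot and the scene stay as the last step left them, time stands still between calls to the robot, and variables do not carry over. Pictures are saved under pics/ and viewed, and the job is handed in when it is done.

Besides the shell and the picture viewer there is one more tool, called as name(argument=value, ...), one argument or row to a line, values as JSON. apply_moves: Moves the arm, as the interface text tells. Its arguments: {"type":"object","properties":{"deltas":{"type":"array","items":{"type":"array","items":{"type":"number"}}},"squeeze":{"type":"number"}},"required":["deltas"]}

```bash
mkdir -p pics; ls
cat > h.py <<'E'
import numpy as np, cv2
from rig import bot, grab_frame
def snap(name,fn):
    f=grab_frame(name); cv2.imwrite('pics/'+fn+'.png',f['frame']); np.savez('/tmp/'+fn+'.npz',**f); return f
def load(fn): return np.load('/tmp/'+fn+'.npz')
def ray(f,u,v,fish=False):
    K=f['K'];T=f['cam_to_world']
    a=(u-K[0,2])/K[0,0]; b=(v-K[1,2])/K[1,1]
    if fish:
        r=np.hypot(a,b); d=np.array([np.sin(r)*a/r,np.sin(r)*b/r,np.cos(r)]) if r>1e-9 else np.array([0,0,1.])
    else: d=np.array([a,b,1.])
    return T[:3,3], T[:3,:3]@d
def plane(f,u,v,z,fish=False):
    o,d=ray(f,u,v,fish); return o+d*(z-o[2])/d[2]
def dp(f,u,v):
    o,d=ray(f,u,v); return o+d*float(f['depth'][int(v),int(u)])
E
python3 - <<'E'
from h import *
print(bot.sense(), bot.tcp_to_grasp)
for n in ['scene','top','wrist']:
    f=snap(n,n+'0'); print(n,f['K'].tolist(),f['cam_to_world'].round(3).tolist())
E
```

```text
pics
{'clock': 0.0, 'joints': array([-1.41812832e+00,  1.59055779e-01,  1.59824128e+00,  1.91314286e-05,
        1.38616114e+00, -2.10077537e-01]), 'joint_velocities': array([-0.00060237,  0.0016569 ,  0.00024896,  0.001582  ,  0.00243392,
        0.00070952]), 'effort': array([ 8.00428697e-04, -3.85574162e+01, -3.22108018e+01,  7.01704086e-02,
        3.81643383e-02, -1.18274384e-04]), 'ee_pos': array([ 0.20395927, -0.53711818,  0.30171044]), 'tcp_rot': array([ 0.58247168, -0.58150339,  0.40205733, -0.40116138]), 'contact_force': array([1.55787761, 0.81926704, 0.19499773]), 'wrist_torque': array([ 0.01258592,  0.0156861 , -0.01044862]), 'opening': 0.09154589565226774} 0.0694
scene [[516.1994666084142, 0.0, 316.14934499235574], [0.0, 516.1994666084142, 235.10435285896156], [0.0, 0.0, 1.0]] [[0.8, 0.345, -0.491, 1.161], [0.6, -0.458, 0.656, -0.843], [0.001, -0.819, -0.573, 0.766], [0.0, 0.0, 0.0, 1.0]]
top [[481.4727337245019, 0.0, 312.71472123036807], [0.0, 481.4727337245019, 233.9599191795938], [0.0, 0.0, 1.0]] [[0.035, -0.971, 0.238, 0.345], [-0.999, -0.033, 0.01, -0.048], [-0.002, -0.238, -0.971, 0.992], [0.0, 0.0, 0.0, 1.0]]
wrist [[371.64829954431775, 0.0, 317.4112575075886], [0.0, 371.64829954431775, 239.12777572962307], [0.0, 0.0, 1.0]] [[0.355, -0.9, -0.255, 0.276], [-0.935, -0.342, -0.094, -0.512], [-0.002, 0.272, -0.962, 0.383], [0.0, 0.0, 0.0, 1.0]]
```

View pics/scene0.png

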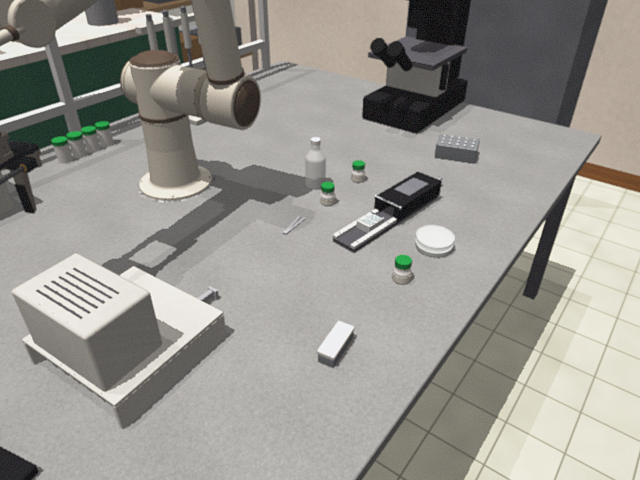

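View pics/top0.png

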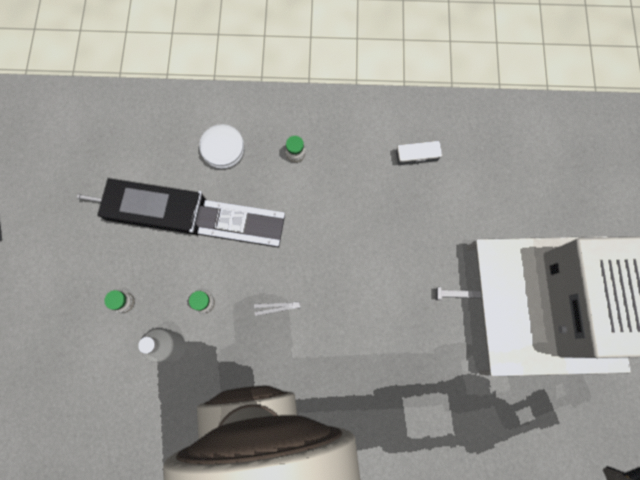

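View pics/wrist0.png

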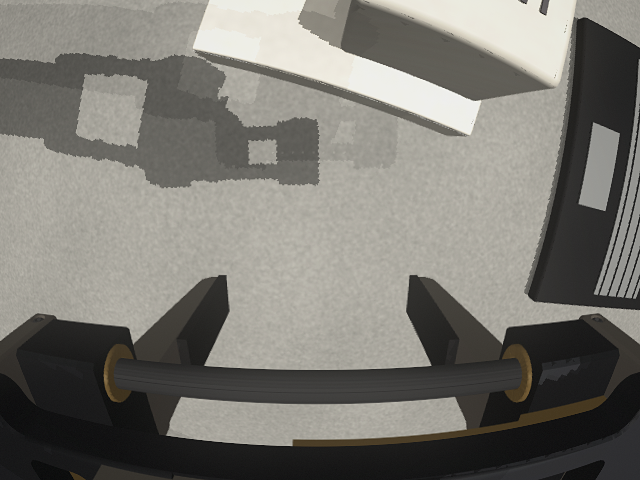

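Run:
```python
from h import *
from scipy.spatial.transform import Rotation as R
q=bot.sense()['tcp_rot']; print(R.from_quat(np.r_[q[1:],q[0]]).as_matrix().round(3))
f=load('top0')
a=cv2.resize(f['frame'][170:255,70:295],None,fx=3.5,fy=3.5,interpolation=cv2.INTER_CUBIC); cv2.imwrite('pics/c1.png',a)
a=cv2.resize(f['frame'][230:385,425:645],None,fx=3.5,fy=3.5,interpolation=cv2.INTER_CUBIC); cv2.imwrite('pics/c2.png',a)
g=load('scene0')
a=cv2.resize(g['frame'][160:300,180:460],None,fx=2.8,fy=2.8,interpolation=cv2.INTER_CUBIC); cv2.imwrite('pics/c3.png',a)
for n,u,v in [('jarA',117,300),('jarB',200,300),('jarC',295,145),('wash',148,345),('dish',221,146),('box',419,150),('forc',275,307),('bench',350,250)]:
    print(n,dp(f,u,v).round(3))
```

```text
[[ 0.355 -0.     0.935]
 [-0.935  0.001  0.355]
 [-0.001 -1.     0.   ]]
jarA [0.429 0.336 0.056]
jarB [0.435 0.176 0.055]
jarC [0.765 0.006 0.057]
wash [0.347 0.235 0.151]
dish [0.767 0.165 0.035]
box [ 0.771 -0.258  0.036]
forc [ 0.432  0.034 -0.002]
bench [ 0.555 -0.117  0.002]
```

View pics/c1.png

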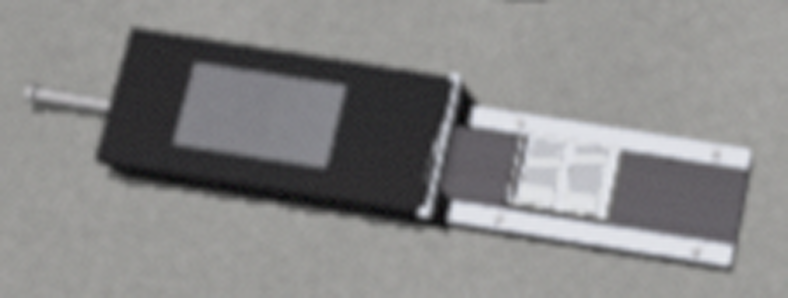

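View pics/c2.png

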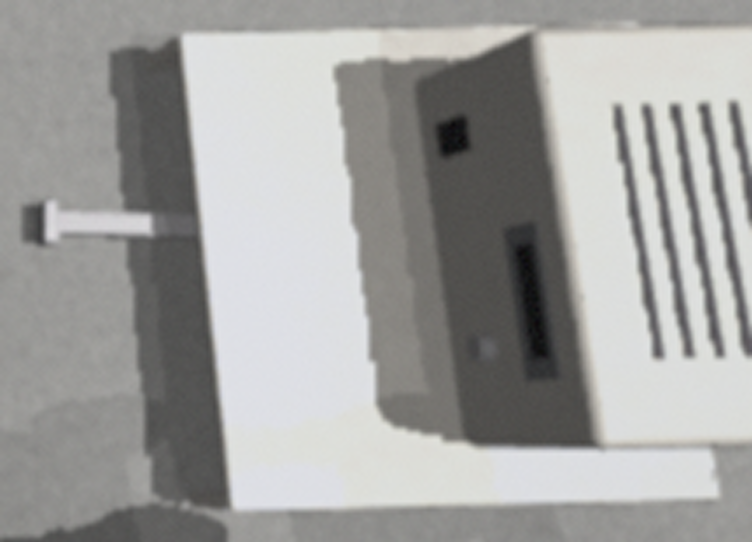

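View pics/c3.png

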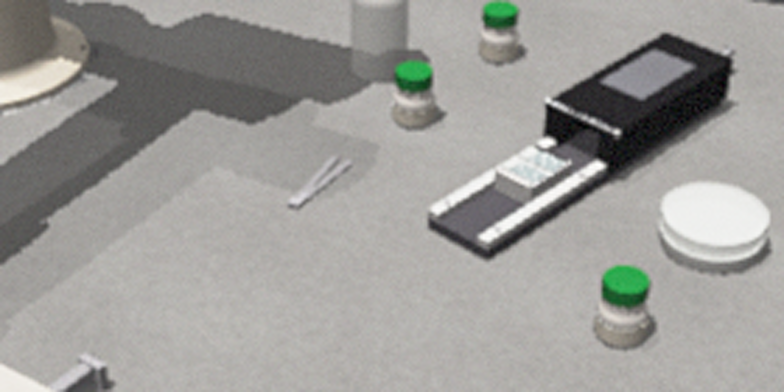

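Run:
```python
from h import *
f=load('top0')
def P(U,V,z,ox,oy): 
    return plane(f,(U+.5)/3.5-.5+ox,(V+.5)/3.5-.5+oy,z)
for n,pts,z,o in [
 ('hoodtop',[(135,28),(457,73),(430,218),(98,160)],.060,(70,170)),
 ('railR in/out ends (far,near)',[(475,106),(470,126),(752,147),(748,168)],.022,(70,170)),
 ('railL',[(450,201),(448,224),(735,242),(730,268)],.022,(70,170)),
 ('carrier top corners',[(528,133),(620,150),(606,217),(510,203)],.036,(70,170)),
 ('pin head',[(30,97),(105,105)],.03,(70,170)),
 ('foot top',[(43,201),(57,201),(43,245),(57,245)],.026,(425,230)),
 ('shaft edges',[(60,212),(60,236),(150,213),(150,237),(190,215),(190,238)],.024,(425,230)),
 ('riser edge',[(181,35),(231,509)],.066,(425,230))]:
    print(n); 
    for p in pts: print('  ',P(*p,z,*o).round(4)[:2])
print('carrier',[dp(f,u,v).round(4) for u,v in [(225,213),(238,222)]])
```

```text
hoodtop
   [0.6778 0.3859]
   [0.6565 0.1943]
   [0.5691 0.2019]
   [0.5969 0.3962]
railR in/out ends (far,near)
   [0.6487 0.1915]
   [0.636  0.1934]
   [0.6287 0.0231]
   [0.6155 0.0248]
railL
   [0.5891 0.2011]
   [0.575 0.201]
   [0.5699 0.0303]
   [0.554  0.0324]
carrier top corners
   [0.6287 0.1551]
   [0.6201 0.0999]
   [0.579  0.1054]
   [0.5855 0.1622]
pin head
   [0.6427 0.4568]
   [0.6392 0.4111]
foot top
   [ 0.4802 -0.2914]
   [ 0.4805 -0.2994]
   [ 0.4549 -0.2907]
   [ 0.4552 -0.2987]
shaft edges
   [ 0.4744 -0.3015]
   [ 0.4607 -0.3011]
   [ 0.4757 -0.3532]
   [ 0.4619 -0.3526]
   [ 0.4753 -0.3761]
   [ 0.4621 -0.3754]
riser edge
   [ 0.5713 -0.3616]
   [ 0.3148 -0.3761]
carrier [array([0.6173, 0.1448, 0.0364]), array([0.5985, 0.1163, 0.0382])]
```

apply_moves(
  deltas=[
    [1,10,50,20,10],
    [1,40,100,20,20],
    [1,80,150,20,30],
    [1,130,185,10,40],
    [1,180,202,0,50],
    [1,225,202,-30,60],
    [1,264,202,-60,70],
    [1,264,202,-90,70],
    [1,264,202,-110,70],
    [1,264,202,-110,70],
  ],
  squeeze=25,
)

```text
clock: 1.4
ee_pos: [0.4671, -0.3341, 0.1898]
tcp_rot: [0.708, -0.706, -0.003, 0.007]
contact_force: [-0.1, -0.3, 0.4]
opening: 0.092
```

Run:
```python
from h import *
f=snap('wrist','w1'); s=bot.sense(); print(s['ee_pos'],s['joints'].round(2),f['cam_to_world'].round(3).tolist())
```

```text
[ 0.46769801 -0.33490705  0.19146607] [-0.83  0.27  1.7  -0.    1.18 -0.84] [[1.0, 0.014, -0.0, 0.467], [0.014, -0.963, -0.268, -0.259], [-0.004, 0.268, -0.963, 0.272], [0.0, 0.0, 0.0, 1.0]]
```

View pics/w1.png

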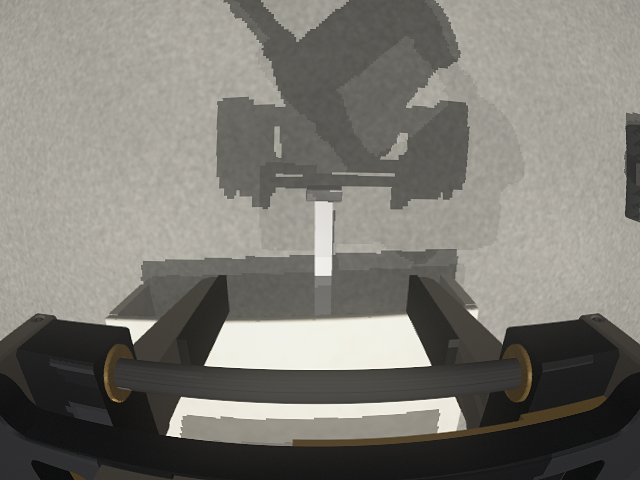

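Run:
```python
from h import *
f=load('w1')
for u,v,z in [(324,190,.026),(324,203,.024),(323,270,.024),(323,310,.024),(315,240,.024),(333,240,.024),(200,326,.066),(400,319,.066)]: print(u,v,plane(f,u,v,z,True).round(4))
```

```text
324 190 [ 0.4706 -0.2938  0.026 ]
324 203 [ 0.4708 -0.303   0.024 ]
323 270 [ 0.471  -0.3511  0.024 ]
323 310 [ 0.4716 -0.3827  0.024 ]
315 240 [ 0.4651 -0.329   0.024 ]
333 240 [ 0.4775 -0.3288  0.024 ]
200 326 [ 0.3911 -0.3766  0.066 ]
400 319 [ 0.5196 -0.3683  0.066 ]
```

apply_moves(
  deltas=[
    [0.3,2,0,-35,0],
    [0.0,2,0,-70,0],
    [-0.3,2,0,-90,0],
    [-0.3,2,0,-100,0],
    [-0.3,2,0,-100,0],
    [-0.8,2,0,-100,0],
    [-1,2,0,-100,0],
    [-1,2,0,-100,0],
    [-1,2,0,-100,0],
    [-1,2,0,-100,0],
  ],
  squeeze=25,
)

```text
clock: 2.7
ee_pos: [0.47, -0.3351, 0.092]
tcp_rot: [0.707, -0.707, -0.004, 0.006]
contact_force: [-0.0, 0.7, 3.8]
opening: 0.0117
```

apply_moves(
  deltas=[
    [-1,0,5,0,0],
    [-1,0,15,0,0],
    [-1,0,30,0,0],
    [-1,-1,45,0,0],
    [-1,-1,60,0,0],
    [-1,-1,60,0,0],
  ],
)

```text
clock: 3.45
ee_pos: [0.4689, -0.2733, 0.092]
tcp_rot: [0.708, -0.706, -0.004, 0.006]
contact_force: [0.3, 2.2, 3.3]
opening: 0.0115
```

Run:
```python
from h import *
f=snap('wrist','w2');f=snap('top','t2');
```

```text
(no output)
```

View pics/w2.png

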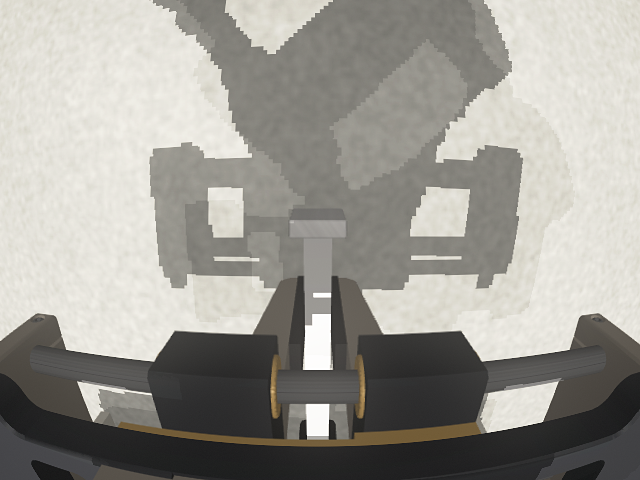

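apply_moves(
  deltas=[
    [-1,0,20,0,0],
    [-1,0,45,0,0],
    [-1,-1,70,0,0],
    [-1,-1,95,0,0],
    [-1,-1,120,0,0],
    [-1,-1,140,0,0],
    [-1,-1,140,0,0],
    [-1,-1,140,0,0],
  ],
)

```text
clock: 4.55
ee_pos: [0.4679, -0.1339, 0.0919]
tcp_rot: [0.708, -0.706, -0.004, 0.006]
contact_force: [-0.1, 2.4, 4.0]
opening: 0.0117
```

apply_moves(
  deltas=[
    [-1,0,0,-1,0],
    [-0.9,0,0,-1,0],
    [-0.7,0,0,-1,0],
    [-0.4,0,0,-1,0],
    [-0.2,0,0,0,0],
    [-0.2,0,-5,40,0],
    [-0.2,0,-40,90,0],
    [-0.2,0,-80,110,0],
    [-0.2,0,-120,110,0],
    [-0.2,0,-160,110,0],
    [-0.2,0,-160,110,0],
  ],
)

```text
clock: 5.92
ee_pos: [0.4676, -0.2963, 0.202]
tcp_rot: [0.708, -0.706, -0.003, 0.005]
contact_force: [0.0, 1.2, -0.8]
opening: 0.0371
```

Run:
```python
from h import *
f=snap('wrist','w3');f=snap('top','t3');
a=cv2.resize(f['frame'][230:385,300:520],None,fx=3.5,fy=3.5,interpolation=cv2.INTER_CUBIC); cv2.imwrite('pics/c4.png',a)
```

```text
(no output)
```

View pics/w3.png

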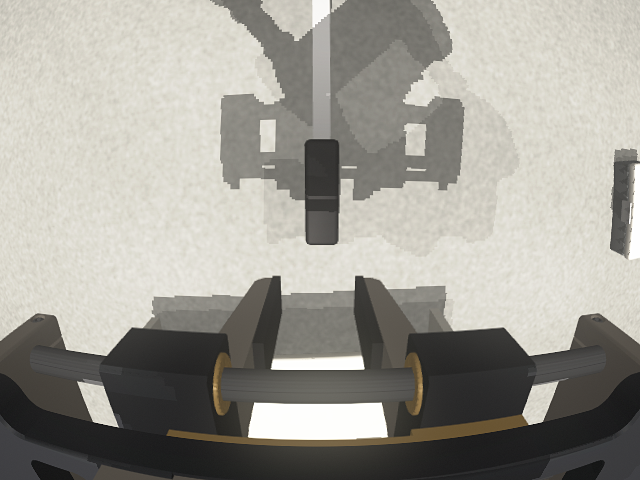

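View pics/c4.png

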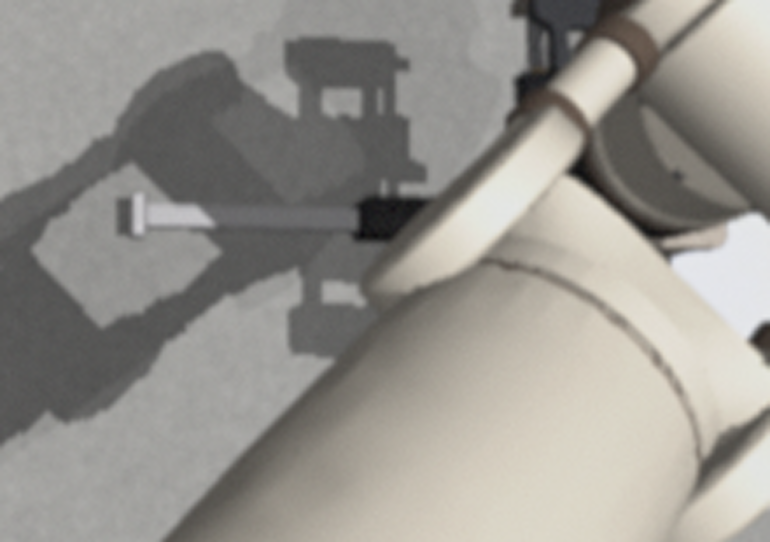

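Run:
```python
from h import *
f=load('w3'); print(bot.sense()['ee_pos'],f['cam_to_world'][:3,3])
for u,v in [(305,142),(339,142),(305,198),(339,198),(305,242),(339,242)]: print(u,v,plane(f,u,v,.048,True).round(4))
t=load('t3')
for U,V,z in [(137,216,.026),(215,216,.024),(340,217,.024),(360,200,.048),(360,240,.048)]:
  print(plane(t,(U+.5)/3.5-.5+300,(V+.5)/3.5-.5+230,z).round(4))
```

```text
[ 0.46761242 -0.29366502  0.20148931] [ 0.46727963 -0.22149737  0.28366115]
305 142 [ 0.4591 -0.2243  0.048 ]
339 142 [ 0.4804 -0.224   0.048 ]
305 198 [ 0.4593 -0.2602  0.048 ]
339 198 [ 0.4811 -0.2599  0.048 ]
305 242 [ 0.4594 -0.2896  0.048 ]
339 242 [ 0.4818 -0.2893  0.048 ]
[ 0.4647 -0.0943  0.026 ]
[ 0.4665 -0.1392  0.024 ]
[ 0.4684 -0.211   0.024 ]
[ 0.4753 -0.2182  0.048 ]
[ 0.4529 -0.218   0.048 ]
```

apply_moves(
  deltas=[
    [-0.1,2,37,-10,0],
    [-0.1,2,37,-50,0],
    [-0.1,2,37,-85,0],
    [-0.1,2,37,-98,0],
    [-0.1,2,37,-98,0],
    [-0.6,2,37,-98,0],
    [-1,2,37,-98,0],
    [-1,2,37,-98,0],
    [-1,2,37,-98,0],
    [-1,2,37,-98,0],
  ],
  squeeze=40,
)

```text
clock: 7.28
ee_pos: [0.4703, -0.2573, 0.1048]
tcp_rot: [0.708, -0.706, -0.004, 0.005]
contact_force: [-0.4, -0.6, 6.0]
opening: 0.022
```

apply_moves(
  deltas=[
    [-1,0,0,20,0],
    [-1,10,10,45,-2],
    [-1,35,45,45,-4],
    [-1,60,85,45,-6],
    [-1,85,130,45,-8],
    [-1,108,160,45,-8],
    [-1,108,160,45,-8],
    [-1,108,160,45,-8],
  ],
)

```text
clock: 8.28
ee_pos: [0.5778, -0.0976, 0.1495]
tcp_rot: [0.707, -0.705, 0.045, -0.044]
contact_force: [-0.5, 0.1, -1.0]
opening: 0.0219
```

Run:
```python
from h import *
f=snap('wrist','w4');f=snap('top','t4'); g=snap('scene','s4')
a=cv2.resize(f['frame'][150:330,180:400],None,fx=3.5,fy=3.5,interpolation=cv2.INTER_CUBIC)[:600]; cv2.imwrite('pics/c5.png',a)
a=cv2.resize(g['frame'][160:320,220:460],None,fx=3.3,fy=3.3,interpolation=cv2.INTER_CUBIC); cv2.imwrite('pics/c6.png',a)
```

```text
(no output)
```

View pics/w4.png

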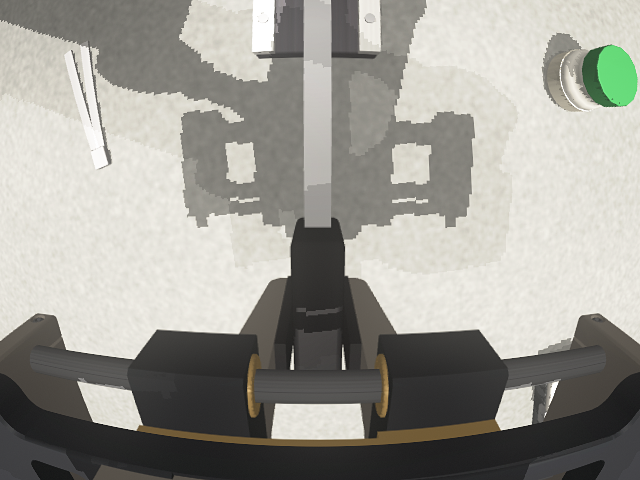

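View pics/c5.png

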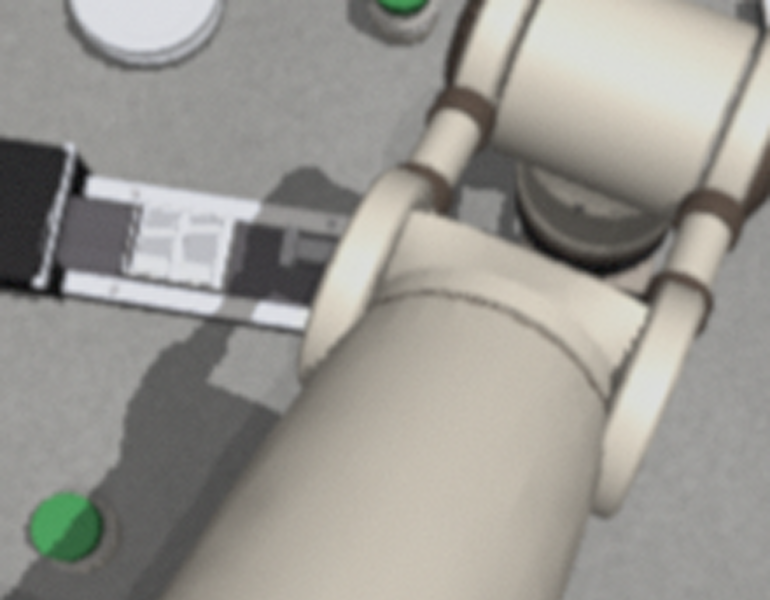

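View pics/c6.png

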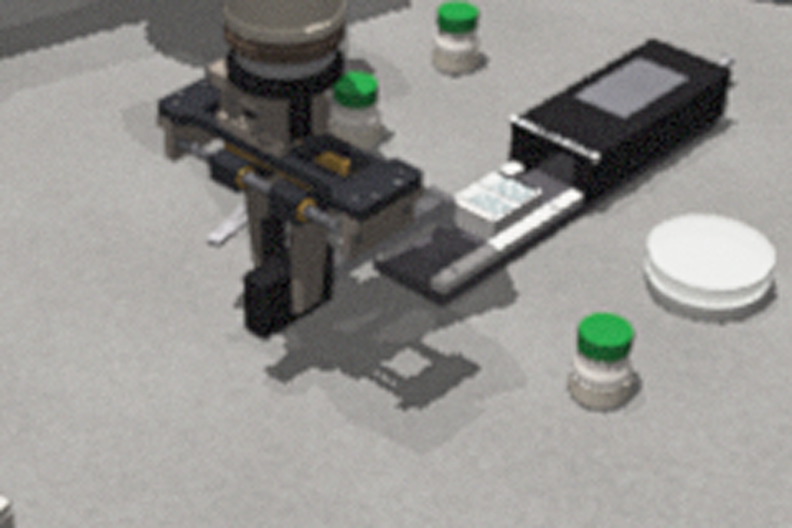

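Run:
```python
from h import *
t=load('t4')
for U,V,z in [(281,224,.0707),(281,265,.0707),(281,224,.0707),(340,160,.022),(90,178,.022),(62,295,.022),(305,325,.022)]:
  print(U,V,plane(t,(U+.5)/3.5-.5+180,(V+.5)/3.5-.5+150,z).round(4))
a=cv2.resize(t['frame'][195:245,240:290],None,fx=11,fy=11,interpolation=cv2.INTER_CUBIC); cv2.imwrite('pics/c7.png',a)
f=load('w4')
for u,v,z in [(304,200,.0687),(330,200,.0687),(304,20,.0687),(331,20,.0687),(253,52,.022),(380,57,.022),(275,54,.022),(359,54,.022),(275,5,.022),(360,5,.022)]: print(u,v,plane(f,u,v,z,True).round(4))
```

```text
281 224 [0.6086 0.0682 0.0707]
281 265 [0.5845 0.0668 0.0707]
281 224 [0.6086 0.0682 0.0707]
340 160 [0.664  0.0411 0.022 ]
90 178 [0.6474 0.1913 0.022 ]
62 295 [0.5743 0.2016 0.022 ]
305 325 [0.5611 0.0564 0.022 ]
304 200 [ 0.5783 -0.0499  0.0687]
330 200 [ 0.5897 -0.0514  0.0687]
304 20 [0.5886 0.0302 0.0687]
331 20 [0.6002 0.0287 0.0687]
253 52 [0.5581 0.031  0.022 ]
380 57 [0.6282 0.019  0.022 ]
275 54 [0.5702 0.0276 0.022 ]
359 54 [0.6166 0.0217 0.022 ]
275 5 [0.5737 0.0577 0.022 ]
360 5 [0.6213 0.0516 0.022 ]
```

View pics/c7.png

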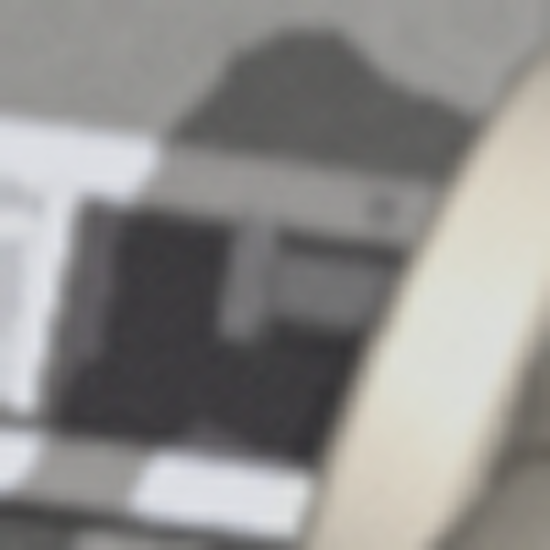

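apply_moves(
  deltas=[
    [-1,0,0,-10,0],
    [-1,0,0,-20,0],
    [-1,0,0,-28,0],
    [-1,0,0,-28,0],
    [-1,0,0,-28,0],
  ],
)

```text
clock: 9.05
ee_pos: [0.5779, -0.0983, 0.1218]
tcp_rot: [0.707, -0.705, 0.046, -0.045]
contact_force: [0.3, 0.2, -1.6]
opening: 0.0218
```

apply_moves(
  deltas=[
    [-1,0.6,5,0,0],
    [-1,1.2,10,0,0],
    [-1,1.8,15,0,0],
    [-1,2.4,20,0,0],
    [-1,2.8,23,0,0],
    [-1,3.1,26,0,0],
    [-1,3.1,26,0,0],
    [-1,3.1,26,0,0],
  ],
)

```text
clock: 10.05
ee_pos: [0.581, -0.0724, 0.1218]
tcp_rot: [0.707, -0.705, 0.046, -0.045]
contact_force: [-0.3, 0.1, -0.9]
opening: 0.0216
```

Run:
```python
from h import *
f=snap('top','t5'); g=snap('scene','s5'); w=snap('wrist','w5'); print(bot.sense()['contact_force'])
a=cv2.resize(f['frame'][160:260,70:290],None,fx=3.6,fy=3.6,interpolation=cv2.INTER_CUBIC)
b=cv2.resize(g['frame'][165:255,320:445],None,fx=6,fy=6,interpolation=cv2.INTER_CUBIC); cv2.imwrite('pics/c8.png',a);cv2.imwrite('pics/c9.png',b)
```

```text
[-0.81667006  0.33361928 -1.37214501]
```

View pics/c8.png

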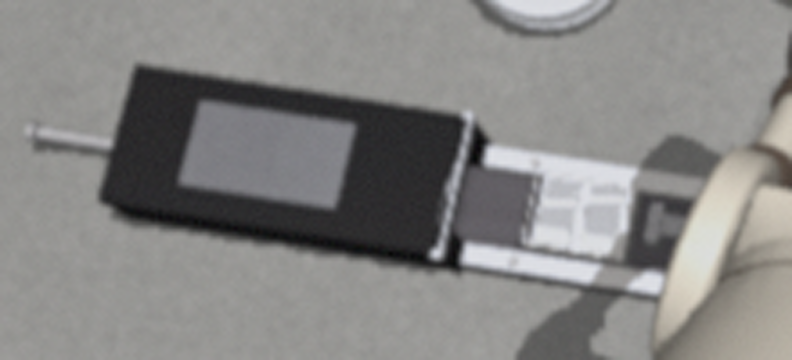

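View pics/c9.png

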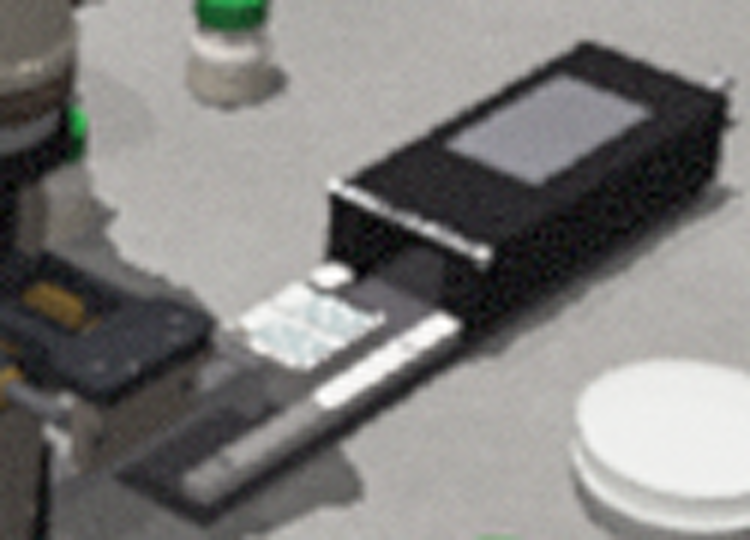

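View pics/w5.png

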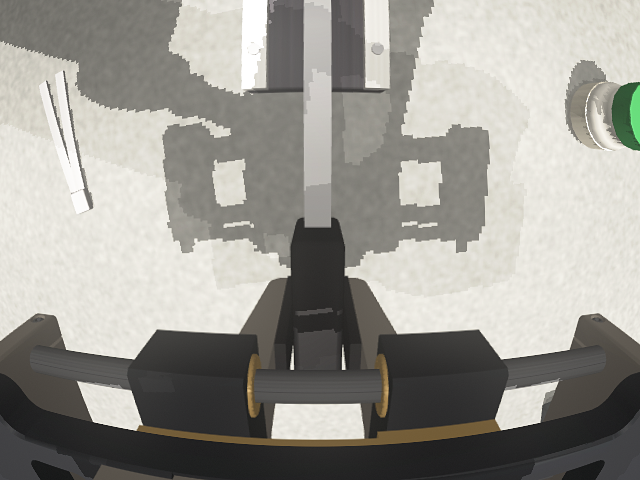

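apply_moves(
  deltas=[
    [-1,0.4,3,0,0],
    [-1,0.7,6,0,0],
    [-1,1.1,9,0,0],
    [-1,1.4,12,0,0],
    [-1,1.8,15,0,0],
    [-1,2.2,18,0,0],
    [-1,2.6,22,0,0],
    [-1,3.1,26,0,0],
    [-1,3.6,30,0,0],
    [-1,4.1,34,0,0],
    [-1,4.6,38,0,0],
    [-1,5,42,0,0],
  ],
)

```text
clock: 11.7
ee_pos: [0.586, -0.0302, 0.1218]
tcp_rot: [0.707, -0.705, 0.046, -0.045]
contact_force: [0.1, -1.9, -0.6]
opening: 0.0217
```

Run:
```python
from h import *
f=snap('top','t6'); print(bot.sense()['contact_force'],bot.sense()['ee_pos'])
a=cv2.resize(f['frame'][160:260,70:290],None,fx=3.6,fy=3.6,interpolation=cv2.INTER_CUBIC)
cv2.imwrite('pics/c10.png',a)
```

```text
[-0.07912868 -0.35594664 -1.41020026] [ 0.58600087 -0.02966549  0.12178184]
```

View pics/c10.png

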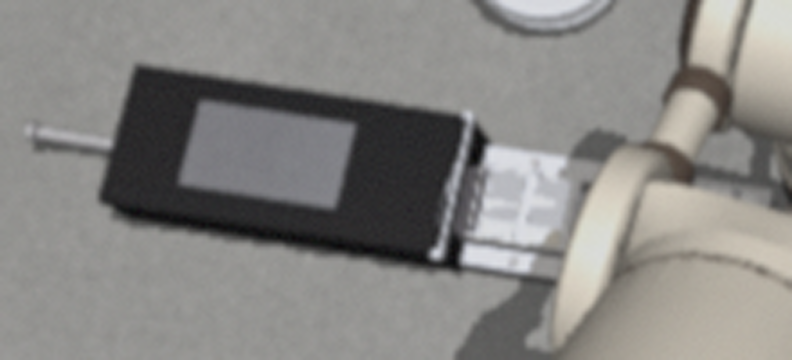

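apply_moves(
  deltas=[
    [-1,0.4,3,0,0],
    [-1,0.8,7,0,0],
    [-1,1.4,12,0,0],
    [-1,2.0,17,0,0],
    [-1,2.6,22,0,0],
    [-1,3.2,27,0,0],
    [-1,3.8,32,0,0],
    [-1,4.4,37,0,0],
    [-1,5,42,0,0],
    [-1,5.6,47,0,0],
    [-1,6.2,52,0,0],
    [-1,6.6,55,0,0],
  ],
)

```text
clock: 13.25
ee_pos: [0.5926, 0.0257, 0.1218]
tcp_rot: [0.707, -0.705, 0.046, -0.044]
contact_force: [-0.1, -2.2, -1.9]
opening: 0.0215
```

Run:
```python
from h import *
f=snap('top','t7');g=snap('wrist','w7'); h=snap('scene','s7'); print(bot.sense()['contact_force'],bot.sense()['ee_pos'])
a=cv2.resize(f['frame'][160:260,70:290],None,fx=3.6,fy=3.6,interpolation=cv2.INTER_CUBIC)
cv2.imwrite('pics/c11.png',a)
```

```text
[-0.57470876 -0.04364819 -1.7972967 ] [0.5925228  0.02578762 0.12166095]
```

View pics/c11.png

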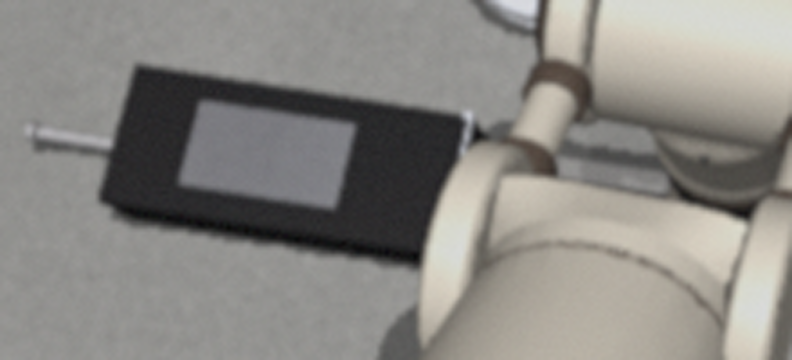

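View pics/w7.png

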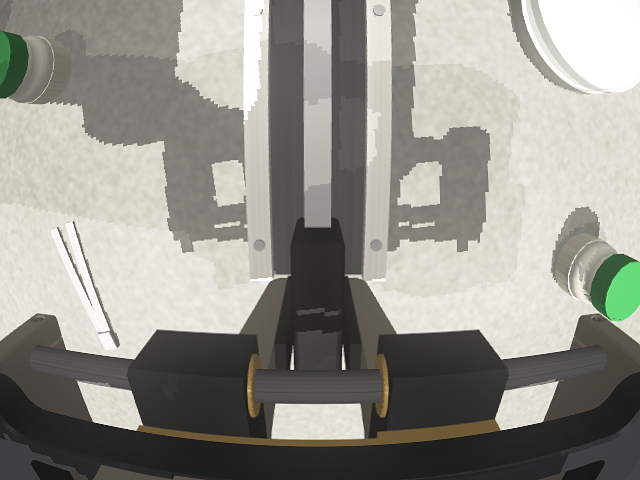

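apply_moves(
  deltas=[
    [-1,0.4,3,0,0],
    [-1,0.8,7,0,0],
    [-1,1.4,12,0,0],
    [-1,2.0,17,0,0],
    [-1,2.6,22,0,0],
    [-1,3.2,27,0,0],
    [-1,3.8,32,0,0],
    [-1,4.4,37,0,0],
    [-1,5,42,0,0],
    [-1,5.6,47,0,0],
    [-1,6.2,52,0,0],
    [-1,6.6,55,0,0],
  ],
)

```text
clock: 14.9
ee_pos: [0.5992, 0.0811, 0.1217]
tcp_rot: [0.707, -0.704, 0.046, -0.044]
contact_force: [-0.2, -2.5, -1.1]
opening: 0.0219
```

```bash
cat > look.py <<'E'
from h import *
import sys
n=sys.argv[1]
f=snap('top','T'+n); g=snap('scene','S'+n); s=bot.sense(); print(s['contact_force'],s['ee_pos'],s['clock'])
a=cv2.resize(f['frame'][175:225,65:130],None,fx=6,fy=6,interpolation=cv2.INTER_CUBIC)
b=cv2.resize(g['frame'][160:210,395:455],None,fx=6,fy=6,interpolation=cv2.INTER_CUBIC)
cv2.imwrite('pics/L%s.png'%n,np.hstack([a,b]))
E
python3 look.py 1
```

```text
[-0.13791982 -0.3042695  -1.18193998] [0.59911245 0.08129459 0.12166325] 15.0
```

View pics/L1.png

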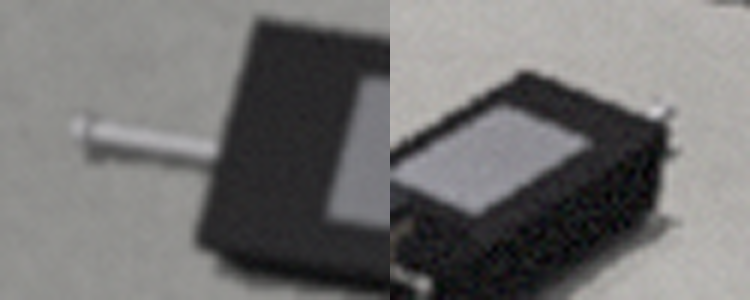

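```bash
cat > pin.py <<'E'
from h import *
import sys
def head(fn):
    f=load(fn); g=cv2.cvtColor(f['frame'],cv2.COLOR_BGR2GRAY).astype(np.float32)
    p=np.array([82.,197.]); # axis dir in image
    c0=np.array([100.,199.8]); c1=np.array([80.,197.])
    d=(c0-c1)/np.linalg.norm(c0-c1); n=np.array([-d[1],d[0]])
    s=np.arange(-25,22,0.25); prof=[]
    q=c1[None]+s[:,None]*d
    acc=0
    for k in np.arange(-1,1.01,0.5):
        m=(q+k*n).astype(np.float32); acc=acc+cv2.remap(g,m[:,0].copy(),m[:,1].copy(),cv2.INTER_LINEAR).ravel()
    acc/=5
    bg=np.median(acc[:20]); top=np.max(acc); th=(bg+top)/2
    i=np.argmax(acc>th); s0=s[i-1]+0.25*(th-acc[i-1])/(acc[i]-acc[i-1])
    pt=c1+s0*d; return s0,plane(f,*pt,.03),bg,top
r=head('top0')
for n in sys.argv[1:]:
    h=head(n); print(n,'pin travel mm',round(1e3*np.linalg.norm(h[1]-r[1])*np.sign(r[0]-h[0]),2),'px',round(h[0],2),h[2:])
E
python3 pin.py top0 t4 t5 t6 t7 T1
```

```text
top0 pin travel mm 0.0 px -3.68 (np.float32(151.20987), np.float32(166.59122))
t4 pin travel mm -0.27 px -3.55 (np.float32(148.34344), np.float32(163.11954))
t5 pin travel mm -0.1 px -3.63 (np.float32(147.29805), np.float32(162.18945))
t6 pin travel mm -0.01 px -3.67 (np.float32(144.9913), np.float32(160.49551))
t7 pin travel mm -0.08 px -3.64 (np.float32(143.82578), np.float32(158.7043))
T1 pin travel mm -0.16 px -3.6 (np.float32(142.75839), np.float32(158.1289))
```

apply_moves(
  deltas=[
    [-1,0.1,1,0,0],
    [-1,0.4,3,0,0],
    [-1,0.6,5,0,0],
    [-1,0.8,7,0,0],
    [-1,1,8,0,0],
    [-1,1,8,0,0],
  ],
)

```text
clock: 15.75
ee_pos: [0.6001, 0.0895, 0.1216]
tcp_rot: [0.707, -0.704, 0.046, -0.044]
contact_force: [0.3, -1.5, -0.8]
opening: 0.022
```

```bash
python3 look.py 2; python3 pin.py T2
```

```text
[-0.23936791 -0.82262877 -1.0296522 ] [0.60010278 0.08949756 0.12161893] 15.85
T2 pin travel mm -0.25 px -3.56 (np.float32(142.81621), np.float32(157.58398))
```

apply_moves(
  deltas=[
    [-1,0.1,1,0,0],
    [-1,0.4,3,0,0],
    [-1,0.6,5,0,0],
    [-1,0.8,7,0,0],
    [-1,1,8,0,0],
    [-1,1,8,0,0],
  ],
)

```text
clock: 16.6
ee_pos: [0.6011, 0.0977, 0.1216]
tcp_rot: [0.707, -0.704, 0.046, -0.044]
contact_force: [0.5, -2.0, -1.7]
opening: 0.022
```

```bash
python3 look.py 3; python3 pin.py T3
```

```text
[-0.13798255 -0.47073204 -1.71714262] [0.60106421 0.0977098  0.12156529] 16.7
T3 pin travel mm -0.22 px -3.57 (np.float32(143.1831), np.float32(158.50644))
```

apply_moves(
  deltas=[
    [-1,0.1,1,0,0],
    [-1,0.4,3,0,0],
    [-1,0.6,5,0,0],
    [-1,0.8,7,0,0],
    [-1,1,8,0,0],
    [-1,1,8,0,0],
  ],
)

```text
clock: 17.45
ee_pos: [0.6021, 0.1059, 0.1215]
tcp_rot: [0.708, -0.704, 0.046, -0.044]
contact_force: [-0.0, -2.1, -0.9]
opening: 0.0217
```

```bash
python3 look.py 4; python3 pin.py T4
```

```text
[ 0.1604827  -0.51559412 -1.40709774] [0.60204891 0.10590747 0.12150534] 17.55
T4 pin travel mm -0.0 px -3.68 (np.float32(143.59053), np.float32(158.08125))
```

apply_moves(
  deltas=[
    [-1,0.1,1,0,0],
    [-1,0.4,3,0,0],
    [-1,0.6,5,0,0],
    [-1,0.8,7,0,0],
    [-1,0.8,7,0,0],
  ],
)

```text
clock: 18.18
ee_pos: [0.6029, 0.1132, 0.1215]
tcp_rot: [0.708, -0.704, 0.046, -0.044]
contact_force: [0.7, -0.3, -1.7]
opening: 0.0219
```

```bash
python3 look.py 5; python3 pin.py T5
```

```text
[ 0.66035253 -0.28351291 -1.45277833] [0.60277245 0.11321787 0.1214627 ] 18.275
T5 pin travel mm 0.17 px -3.76 (np.float32(143.04727), np.float32(157.64981))
```

apply_moves(
  deltas=[
    [-1,0.1,1,0,0],
    [-1,0.4,3,0,0],
    [-1,0.6,5,0,0],
    [-1,0.8,7,0,0],
    [-1,0.8,7,0,0],
  ],
)

```text
clock: 18.9
ee_pos: [0.6036, 0.1205, 0.1214]
tcp_rot: [0.708, -0.703, 0.046, -0.044]
contact_force: [0.2, -1.4, -0.3]
opening: 0.0215
```

```bash
python3 look.py 6; python3 pin.py T6
```

```text
[-0.30908391 -0.56563645 -0.81493291] [0.60353339 0.12049467 0.12138309] 19.0
T6 pin travel mm -0.24 px -3.56 (np.float32(143.09238), np.float32(158.82462))
```

View pics/L6.png

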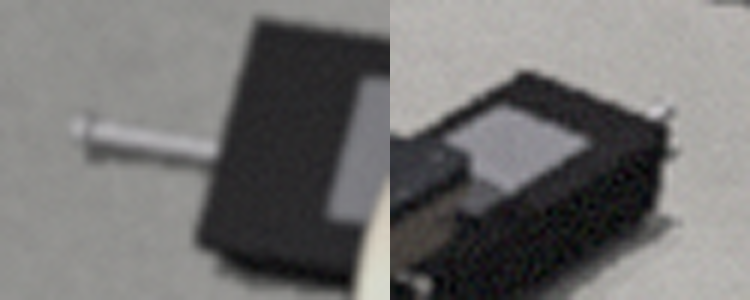

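apply_moves(
  deltas=[
    [-1,0.1,1,0.3,0],
    [-1,0.4,3,0.4,0],
    [-1,0.6,5,0.4,0],
    [-1,0.8,7,0.4,0],
    [-1,0.8,7,0.4,0],
  ],
)

```text
clock: 19.62
ee_pos: [0.6043, 0.1278, 0.1218]
tcp_rot: [0.708, -0.703, 0.046, -0.044]
contact_force: [-0.6, -0.6, -1.7]
opening: 0.0219
```

```bash
python3 look.py 7; python3 pin.py T7
```

```text
[-0.65440015 -0.14643377 -0.81248017] [0.60429073 0.12774997 0.12179017] 19.725
T7 pin travel mm 3.97 px -5.53 (np.float32(143.1463), np.float32(159.05606))
```

apply_moves(
  deltas=[
    [-1,0.1,1,0,0],
    [-1,0.2,2,0,0],
    [-1,0.4,3,0,0],
    [-1,0.5,4,0,0],
    [-1,0.5,4,0,0],
  ],
)

```text
clock: 20.35
ee_pos: [0.6048, 0.1319, 0.1218]
tcp_rot: [0.708, -0.703, 0.046, -0.044]
contact_force: [-0.1, 0.0, -1.7]
opening: 0.0217
```

```bash
python3 look.py 8; python3 pin.py T8
```

```text
[ 0.09809383 -0.95280492 -1.57547688] [0.60481147 0.13188019 0.12181014] 20.45
T8 pin travel mm 8.29 px -7.55 (np.float32(143.8414), np.float32(158.51895))
```

apply_moves(
  deltas=[
    [-1,0.1,0.7,0,0],
    [-1,0.1,1.4,0,0],
    [-1,0.2,2,0,0],
    [-1,0.2,2,0,0],
  ],
)

```text
clock: 20.95
ee_pos: [0.605, 0.1339, 0.1218]
tcp_rot: [0.708, -0.703, 0.046, -0.044]
contact_force: [-0.6, -1.8, -1.7]
opening: 0.0216
```

```bash
python3 look.py 9; python3 pin.py T9
```

```text
[ 0.38131988 -1.56170974 -1.54153336] [0.60501307 0.13392944 0.12179954] 21.05
T9 pin travel mm 10.52 px -8.59 (np.float32(143.97676), np.float32(158.22285))
```

apply_moves(
  deltas=[
    [-1,0.1,0.5,0,0],
    [-1,0.1,1,0,0],
    [-1,0.1,1,0,0],
  ],
)

```text
clock: 21.42
ee_pos: [0.6051, 0.135, 0.1218]
tcp_rot: [0.708, -0.703, 0.046, -0.044]
contact_force: [0.1, -1.7, -1.2]
opening: 0.0215
```

```bash
python3 look.py 10; python3 pin.py T10
```

```text
[ 0.47553188 -1.04916419 -1.32027829] [0.60512213 0.13497531 0.1217843 ] 21.525
T10 pin travel mm 10.98 px -8.81 (np.float32(144.25674), np.float32(159.03653))
```

apply_moves(
  deltas=[
    [-1,0.0,0.5,0,0],
    [-1,0.1,1,0,0],
    [-1,0.1,1,0,0],
    [-1,0.1,1,0,0],
  ],
)

```text
clock: 22.02
ee_pos: [0.6053, 0.1355, 0.1218]
tcp_rot: [0.708, -0.703, 0.046, -0.044]
contact_force: [0.7, -5.0, -0.8]
opening: 0.0218
```

```bash
python3 look.py 11; python3 pin.py T11
```

```text
[-0.35192732 -4.70892332 -0.01184781] [0.60525171 0.13555497 0.12182363] 22.125
T11 pin travel mm 12.35 px -9.44 (np.float32(142.96063), np.float32(158.62617))
```

apply_moves(
  deltas=[
    [-1,0.1,0.6,0,0],
    [-1,0.1,0.9,0,0],
    [-1,0.1,0.9,0,0],
  ],
)

```text
clock: 22.5
ee_pos: [0.6054, 0.1357, 0.122]
tcp_rot: [0.708, -0.704, 0.046, -0.044]
contact_force: [-0.8, -6.6, 0.8]
opening: 0.0218
```

```bash
python3 look.py 12; python3 pin.py T12
```

```text
[-1.12754404 -7.07683419  0.51899243] [0.60538931 0.13568465 0.12197733] 22.6
T12 pin travel mm 12.16 px -9.35 (np.float32(143.7836), np.float32(159.24199))
```

View pics/L12.png

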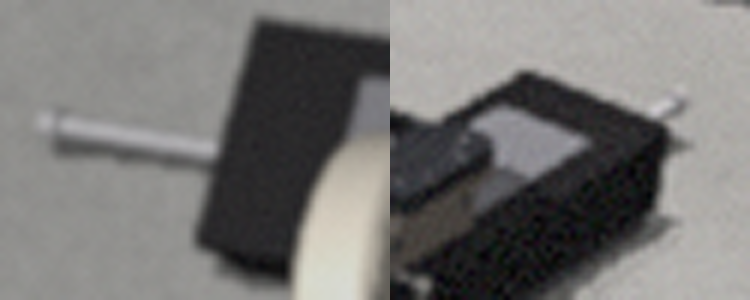

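apply_moves(
  deltas=[
    [-1,-0.2,-2,0,0],
    [-1,-0.6,-5,0,0],
    [-1,-1.2,-10,0,0],
    [-1,-2.4,-20,0,0],
    [-1,-3.9,-33,0,0],
    [-1,-5.4,-45,0,0],
    [-1,-7.2,-60,0,0],
    [-1,-9,-75,0,0],
    [-1,-10.8,-90,0,0],
    [-1,-12.6,-105,0,0],
    [-1,-14.4,-120,0,0],
    [-1,-14.4,-120,0,0],
  ],
)

```text
clock: 24.1
ee_pos: [0.591, 0.0145, 0.122]
tcp_rot: [0.708, -0.704, 0.046, -0.045]
contact_force: [0.4, 0.2, -0.9]
opening: 0.0216
```

```bash
python3 look.py 13; python3 pin.py T13
```

```text
[-0.38954218  0.62679323 -1.32394136] [0.59097789 0.01570488 0.12198817] 24.2
T13 pin travel mm 12.05 px -9.3 (np.float32(144.4296), np.float32(159.55411))
```

apply_moves(
  deltas=[
    [-1,-1,-8,0,0],
    [-1,-2.4,-20,0,0],
    [-1,-4.8,-40,0,0],
    [-1,-7.2,-60,0,0],
    [-1,-9.6,-80,0,0],
    [-1,-12,-100,0,0],
    [-1,-14.4,-120,0,0],
    [-1,-16.8,-140,0,0],
    [-1,-19.2,-160,0,0],
    [-1,-22,-185,0,0],
    [-1,-25.2,-212,0,0],
    [-1,-25.2,-212,0,0],
  ],
)

```text
clock: 25.7
ee_pos: [0.5656, -0.1985, 0.1222]
tcp_rot: [0.707, -0.704, 0.047, -0.045]
contact_force: [1.1, 0.4, -1.6]
opening: 0.0216
```

```bash
python3 look.py 14; python3 pin.py T14
```

```text
[ 0.49928283 -0.19877349 -1.9631476 ] [ 0.5656476  -0.1963873   0.12184898] 25.8
T14 pin travel mm 12.07 px -9.32 (np.float32(153.96895), np.float32(170.36954))
```

View pics/S14.png

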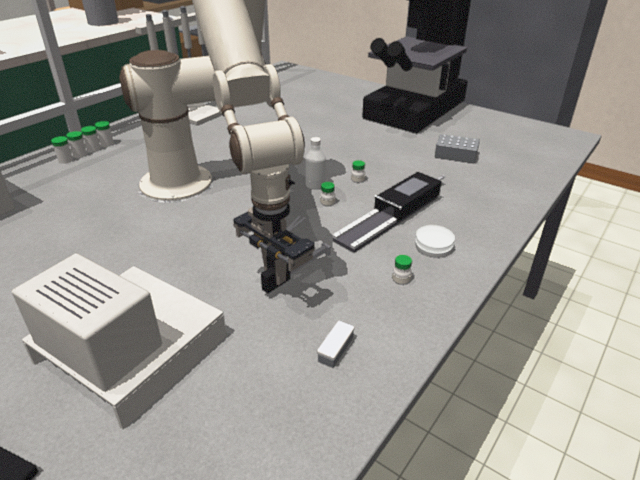

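View pics/T14.png

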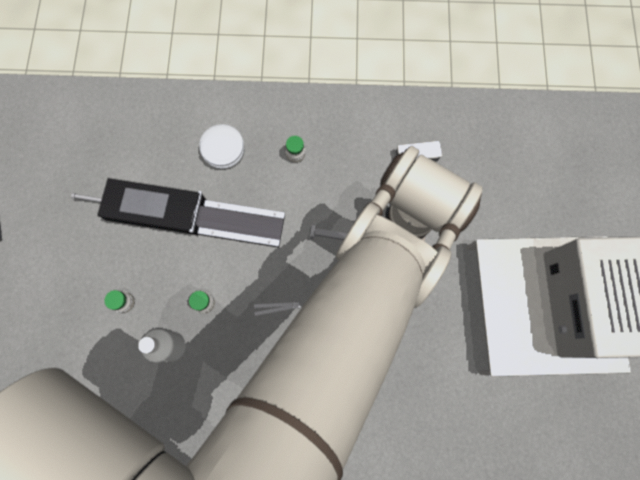

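apply_moves(
  deltas=[
    [-1,0,0,-5,0],
    [-1,0,0,-10,0],
    [-1,0,0,-13,0],
    [-1,0,0,-15,0],
    [-1,0,0,-16,0],
    [-1,0,0,-16,0],
  ],
)

```text
clock: 26.55
ee_pos: [0.5657, -0.1964, 0.1059]
tcp_rot: [0.708, -0.703, 0.046, -0.044]
contact_force: [1.4, -0.3, -0.9]
opening: 0.0217
```

apply_moves(
  deltas=[
    [-1,0,0,-0.5,0],
    [-1,0,0,-1,0],
    [-1,0,0,-1,0],
  ],
)

```text
clock: 26.92
ee_pos: [0.5657, -0.1965, 0.105]
tcp_rot: [0.708, -0.703, 0.046, -0.044]
contact_force: [0.0, 0.6, -0.9]
opening: 0.0216
```

apply_moves(
  deltas=[
    [-1,0,0,-0.5,0],
    [-1,0,0,-1,0],
    [-1,0,0,-1,0],
  ],
)

```text
clock: 27.3
ee_pos: [0.5658, -0.1965, 0.1049]
tcp_rot: [0.708, -0.703, 0.046, -0.044]
contact_force: [-2.6, 2.6, 6.2]
opening: 0.0218
```

Contact with the bench (6 N, no more descent). Now I release and rise.

apply_moves(
  deltas=[
    [-0.9,0,0,0,0],
    [-0.6,0,0,0,0],
    [-0.3,0,0,0,0],
    [-0.1,0,0,0,0],
    [-0.1,0,0,0,0],
    [-0.1,0,0,15,0],
    [-0.1,0,0,45,0],
    [-0.1,0,0,85,0],
    [-0.1,0,0,130,0],
    [-0.1,-30,-20,160,0],
    [-0.1,-80,-40,160,0],
    [-0.1,-80,-40,160,0],
  ],
)

```text
clock: 28.8
ee_pos: [0.4838, -0.2373, 0.266]
tcp_rot: [0.707, -0.704, 0.047, -0.045]
contact_force: [0.4, 0.5, 0.0]
opening: 0.0414
```

```bash
python3 look.py 15; python3 pin.py T15; python3 -c "
from h import *
snap('wrist','w15')"
```

```text
[ 0.00261368 -0.35613886 -0.04886112] [ 0.48595113 -0.23661069  0.26586774] 28.9
T15 pin travel mm 12.15 px -9.35 (np.float32(155.75517), np.float32(171.80722))
```

View pics/S15.png

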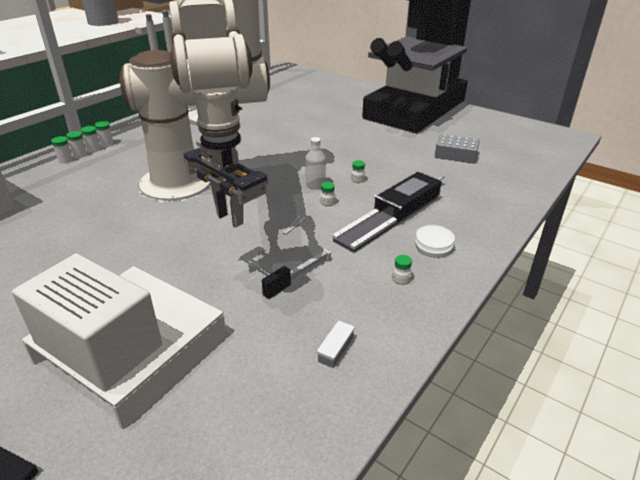

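View pics/T15.png

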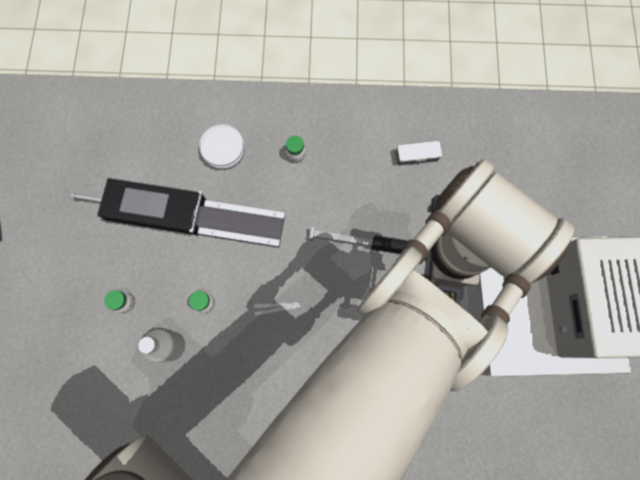

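View pics/w15.png

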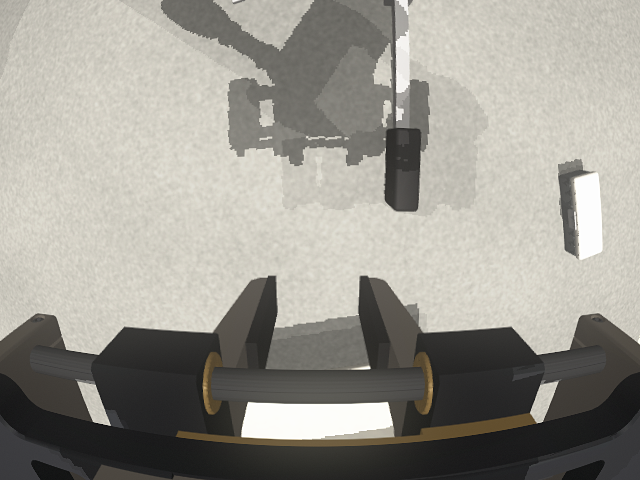

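```bash
python3 -c "
from rig import bot
print(bot.sense()['joint_velocities'].round(4)); print(bot.hand_in())"
```

```text
[ 0.0121  0.0168 -0.0108 -0.0011 -0.0009 -0.0022]
the job is handed in; nothing more can be done
None
```

The slide carrier is home against the hidden stop. The pusher is back on the bench, and I handed the job in at about 29 s of the 69 s allowed.

- **Pusher:** I drew it out about 200 mm by its shaft, set it down and let go. I then took it again by the handle.
- **Carrier:** I nudged it along the track with the pusher only, in 8 to 1 mm steps over the last 50 mm, checking the pin after each.
- **Stop:** In the last taps the push force rose from about 2 N to 5–7 N and the pusher stopped advancing.
- **Telltale pin:** It measured 12.0–12.4 mm out in the top camera (noise about 0.2–0.3 mm), and still 12.15 mm after the pusher was withdrawn.
- **Final set-down:** The pusher stands upright on its flat underside, with its tip about 60 mm behind the track's open end. The gripper is open and well clear above it.

In the last pictures the bystanders look where they were at the start; I compared them by eye rather than measuring them again. No check failed. The wrist and top cameras differed by 1–3 mm sideways, which was well inside the clearances.

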